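# Lay the capsule carton down and square it into the labelling jig

## Robot

A 6-joint arm with a two-finger parallel gripper is mounted at the origin on a cart in front of the work surface, level with it; the furniture and walls round the work are solid. World frame = base frame: x ahead of the robot, y to its left, z up, the work surface at z = 0. Lengths are in m, angles in degrees, forces in N, time in s.
With the tool pointing down it reaches from about 0.225 to 0.875 m from the base axis. Payload 3.4 kg.
Tool frame: the origin (TCP) lies on the centre line of the jaws, within the pads' length; the fingertips stand 14 mm ahead of it and the grasp point (between the pads) lies 5 mm behind it; z points along the fingers, y is the direction in which the jaws open and shut (so a half turn about z gives the same grasp; the last joint's range is limited). The gripper opens to 85 mm and grips with 20 to 120 N. Pads are 22 mm wide; open, the fingers measure 114 mm over their backs; the gripper's body (76 mm by 85 mm) begins 54 mm behind the grasp point. The pads swing forward as they close: fully open they stand 13 mm farther back than shut.
Start: joints at [-71.505, 15.808, 86.224, -0, 77.962, -6.933], TCP at [0.247, -0.519, 0.245] pointing down, gripper open.
Joint ranges: [-165.64, 165.64], [-43.16, 119.46], [12.63, 154.43], [-67.54, 247.53], [6.08, 155.33], [-154.97, 154.97]. Speed limits (degrees/s): [147.25, 147.25, 180, 180, 180, 180].

## Interface

Orientations are given as a 3x3 rotation matrix whose columns are the frame's x, y, z axes.
In Python, from bench import r, optics, workorder, spotter gives the robot as it stands.
- The arm moves only by the tool arm_command, never from a script. Its argument "moves" is a list of rows, each a list of 7 numbers: the shift along the tool's x, y, z in cm, then the turn, a rotation vector about the tool's x, y, z in degrees, then the opening, from 0 (shut) to 1 (fully open). A call has exactly 10 rows; each row shifts and turns the pose as measured when the row begins, along the tool's axes as they then stand; what a row does not reach is not made up. A row lasts 1/8 s, in which the tool goes at most 62.5 mm and 10.7 degrees, less where a joint would pass 70% of its speed; a pose out of reach is approached as far as the arm can. A call is refused whole if a number of a shift passes 6.25 or a number of a turn 10.7, either way. A call with a gripper value outside its range is refused whole. The fingers move at their own pace and stop on an object; "grip_force" is the grip in N (left out, the last holds). Time passes only in rows, so rows that do not move let the fingers close, or fill a call up. It gives the time, the measured TCP pose, the force and the opening at its end, in the units of the state.
- r.observe(): the state, without advancing time (a new reading comes with each control period).
- optics.get_image(name): name is "scene" or "top" or "wrist"; returns the picture (420x560x3 uint8, blue, green, red); there is no depth.
- optics.camera_info(name): a dict with "mtx" (3x3 intrinsics, pixels), "eye" and "rotation" of the camera in the world. Camera axes: x right, y down, z forward; pixel columns grow to the right and rows downward; lengths in m; the calibration is good to about 2 mm. The wrist camera is an equidistant fisheye: a pixel r from the principal point sees the ray r / f radians off the axis. A picture is of the moment at which its call begins: read the wrist's pose just before it. camera_info takes no time and is no camera call; for the wrist camera it gives the pose at the moment of the call.
- workorder.close_job(): hands the job in, once; it reports no verdict.
Trained networks look in the newest picture that a camera, given by its name, has taken for a name from the list of things; names that differ only in an ending like _2 or _b are one class to them, and where a whole thing is asked for, a point or a joint stands for the part that bears it (a point fixed in the world has none). Each returns a list of dicts, best first, with "conf" (0 to 1); they miss things now and then, are a little off and sometimes report something else, mostly with a low value. They report only what shows in the picture. A call takes as long as a camera call. They do not tell look-alikes from the thing itself.
- spotter.cut_out(camera, query): "mask" (420x560 bool, what is visible of it).
- spotter.tip_of(camera, query): "point" ([x, y, z] in m, in world coordinates, good to about 4 mm: a listed point, or the origin of a listed thing).
The state is a dict: "t": time; "joint_positions": joint angles; "dq": joint speeds; "joint_torque": joint torques, N m; "position": TCP position; "tcp_rot": TCP orientation; "ft_force": force on the tool from outside, world axes, zero at the start; "moment": the same for the moment, N m; "width": finger opening in m.
Only numpy, scipy, OpenCV 4.12 (cv2) and the standard library are available. Lean on these libraries where they do the work, as an engineer would, in place of code of your own. Each camera call takes 0.05 s, during which the arm holds its last target. There are 200 camera calls.

## Task

The carton of capsules stands on end on the labelling board. Push it over, away from you, so that it lies on its back with its lid face up, then gently push it along the board until it sits square in the corner of the two metal fences, its long side against the left fence and its end against the far fence. Use the fingertips only: do not lift the carton, do not squeeze it or jam it hard, and leave the things around the board where they stand.

Things in the scene. Friction and masses are not known exactly. Their poses are not given: they have to be found in the camera images.
- labelling_jig: Fixed labelling board: grey base 6 mm thick, x -110 to +110, y -125 to +85 mm, with two aluminium fences rising to 24 mm above the worktop. Far fence along y, inner face at x = +100 mm; left fence along x, inner face at y = +70 mm; they meet in the far left corner. Origin on the worktop under the base; x points away from the robot, y left, turned up to 15 degrees.
- carton: Closed rigid carton, 52 (x) by 84 (y) by 30 mm (z), about 60 g. Origin in the middle of its back; z points out through the opposite 52 x 84 mm face, the lid with the printed frame. Starts standing on a 52 x 30 mm end on the board, y upright, lid towards the robot, turned up to 17 degrees from the board. Topples by itself once tilted past about 20 degrees.
- carton_center (a point): Centre of the carton, 15 mm from its back and lid faces; axes as the carton's.
- dropper: Bystander: amber dropper bottle with black cap, 32 mm wide, 78 mm tall, loose, left of the board. Origin at the centre of its underside, z up.
- pot: Bystander: white screw pot, 62 mm wide, 66 mm tall, loose, left of the board. Origin at the centre of its underside, z up.
- roll: Bystander: roll of blank labels, 62 mm wide, 34 mm tall, loose, lying flat beyond the far fence. Origin at the centre of its underside, z up.
There are look-alikes about, which are no part of the job. What is shaped like the carton but black is not meant.

How it is judged (in metres and radians):
On the way:
1. the carton lies on its back, lid face up (angle between carton_center's own z axis and vertical below 0.1 rad and height (world z) of carton_center below 0.026 m), for 0.2 s.
At the end, for the whole second after the job is handed in: The carton lies flat on the board, lid face up (within 0.1 rad), its end within 5 mm of the far fence and its long side within 5 mm of the left fence, square to them within 0.07 rad (4 degrees), and stays so (all of step 1 and x of carton_center in the frame of labelling_jig between 0.053 and 0.062 m and y of carton_center in the frame of labelling_jig between 0.039 and 0.048 m and angle between the y axis of carton_center and the x axis of labelling_jig, either way round below 0.07 rad); the robot touches nothing.
It fails at once if the carton is lifted off the board (height (world z) of carton_center above 0.065 m or (angle between carton_center's own z axis and vertical below 0.3 rad and height (world z) of carton_center above 0.044 m)).
It fails at once if the carton is squeezed or jammed with more than 30 N (contact force between the fingers and carton above 30 N).
It fails at once if the amber dropper bottle is shifted by more than 15 mm or knocked over (distance of dropper from where it was at the start of the episode above 0.015 m or angle between dropper's own z axis and vertical above 0.3 rad).
It fails at once if the white screw pot is shifted by more than 15 mm or knocked over (distance of pot from where it was at the start of the episode above 0.015 m or angle between pot's own z axis and vertical above 0.3 rad).
It fails at once if the roll of labels is shifted by more than 15 mm or knocked over (distance of roll from where it was at the start of the episode above 0.015 m or angle between roll's own z axis and vertical above 0.3 rad).
It also fails if it takes over 64 s, if anything falls off the work surface, if the arm or the gripper's body presses on something with over 40 N, if the wrist force passes 120 N, or if a joint passes its speed limit or range.

## Working session

There is one attempt and no reset: what is moved stays moved. The work goes in short steps, Python scripts to look and compute and a tool call to move; the robot and the scene stay as the last step left them, time stands still between calls to the robot, and variables do not carry over. Pictures are saved under pics/ and viewed, about 8 in all and at most 12, crops included, and the job is handed in when it is done.

Besides the shell and the picture viewer there is one more tool, called after "Call:" as name([rows], argument=value, ...), one row to a line, values as JSON. arm_command: Moves the arm, as the interface text tells. Its arguments: {"type":"object","properties":{"moves":{"type":"array","items":{"type":"array","items":{"type":"number"}}},"grip_force":{"type":"number"}},"required":["moves"]}

```bash
mkdir -p pics
python3 - <<'E'
from bench import r, optics, workorder, spotter
import cv2,numpy as np
s=r.observe();print(s['t'],s['position'],np.round(s['tcp_rot'],3).tolist(),s['width'],s['ft_force'])
a=optics.get_image("scene");b=optics.get_image("top")
cv2.imwrite("pics/a.png",a);cv2.imwrite("pics/b.png",b)
for c in("scene","top"):
  i=optics.camera_info(c);print(c,np.round(i['eye'],3),np.round(i['mtx'],1).tolist(),np.round(i['rotation'],3).tolist())
  for q in("labelling_jig","carton","carton_center","dropper","pot","roll"):
    print(q,[(np.round(d['point'],3).tolist(),round(d['conf'],2)) for d in spotter.tip_of(c,q)])
E
```

```text
0.0 [ 0.24670726 -0.51881542  0.24444277] [[0.903, 0.429, -0.001], [0.429, -0.903, 0.002], [0.0, -0.002, -1.0]] 0.08532947585551158 [-0.25138823  0.95664663 -0.50293432]
scene [0.244 0.152 0.851] [[426.5, 0.0, 276.5], [0.0, 426.5, 205.8], [0.0, 0.0, 1.0]] [[-0.273, -0.858, 0.436], [-0.962, 0.245, -0.121], [-0.003, -0.452, -0.892]]
labelling_jig [([0.539, 0.02, 0.002], 0.75)]
carton [([0.563, -0.19, 0.04], 0.77)]
carton_center [([0.5, -0.02, 0.049], 0.79), ([0.556, -0.18, 0.039], 0.75)]
dropper [([0.591, 0.151, 0.001], 0.71), ([0.697, -0.005, -0.002], 0.4)]
pot [([0.481, 0.177, 0.002], 0.77)]
roll [([0.698, -0.004, -0.001], 0.92)]
top [0.543 0.053 0.889] [[451.7, 0.0, 274.3], [0.0, 451.7, 212.5], [0.0, 0.0, 1.0]] [[-0.005, -0.997, 0.078], [-1.0, 0.005, 0.0], [-0.0, -0.078, -0.997]]
labelling_jig [([0.535, 0.019, 0.002], 0.88)]
carton [([0.518, -0.018, 0.049], 0.92), ([0.571, -0.186, 0.041], 0.83)]
carton_center [([0.556, -0.179, 0.041], 0.87), ([0.504, -0.021, 0.044], 0.77), ([0.482, 0.178, -0.001], 0.26)]
dropper [([0.591, 0.155, -0.005], 0.66)]
pot [([0.484, 0.174, 0.0], 0.72)]
roll [([0.698, -0.007, -0.001], 0.64)]
```

View pics/a.png

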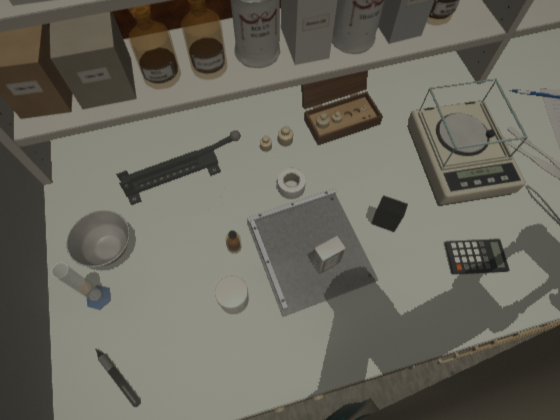

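View pics/b.png

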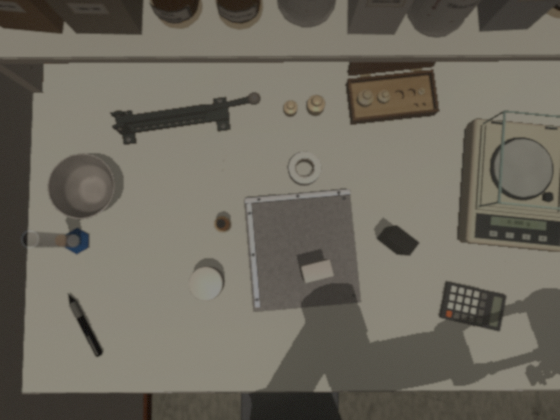

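The white carton stands at top pixel (317,271). The board spans (247,190)–(358,310), with its fences on the left and at the top. The black look-alike is at (398,240). Next I'll measure the angles on an enlarged crop.

```bash
python3 - <<'E'
import cv2
b=cv2.imread("pics/b.png")[180:320,235:370]
b=cv2.convertScaleAbs(cv2.resize(b,None,fx=4.2,fy=4.2,interpolation=cv2.INTER_CUBIC),alpha=1.3)
cv2.imwrite("pics/c.png",b)
E
cat > h.py <<'E'
from bench import r, optics, workorder, spotter
import cv2,numpy as np
def ray(cam,px,z):
    i=optics.camera_info(cam);d=i['rotation']@np.linalg.inv(i['mtx'])@np.array([px[0],px[1],1.])
    return i['eye']+d*(z-i['eye'][2])/d[2]
def proj(cam,P):
    i=optics.camera_info(cam);p=(np.atleast_2d(P)-i['eye'])@np.array(i['rotation']);q=p@np.array(i['mtx']).T
    return q[:,:2]/q[:,2:]
E
```

```text
(no output)
```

View pics/c.png

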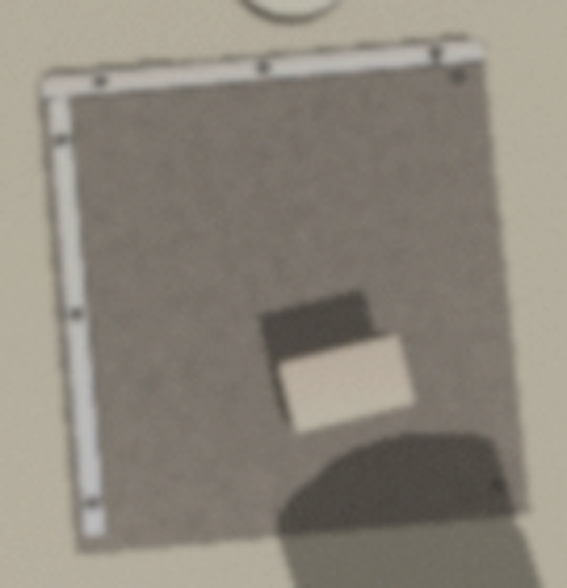

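Run:
```python
from h import *
f=lambda p,z:ray("top",(235+(p[0]+.5)/4.2-.5,180+(p[1]+.5)/4.2-.5),z)[:2]
ic=f((75,95),.024);fr=f((485,60),.024);ln=f((103,535),.024);nr=f((528,512),.006);nl=f((80,552),.006)
print("inner corner",ic,fr,ln,nr,nl)
d=ic-fr;e=ic-ln
yaw1=np.degrees(np.arctan2(-d[0],d[1]));yaw2=np.degrees(np.arctan2(e[1],e[0]));d=nl-nr;yaw3=np.degrees(np.arctan2(-d[0],d[1]))
print(yaw1,yaw2,yaw3,np.linalg.norm(ic-fr),np.linalg.norm(ic-ln))
for y in(yaw1,(yaw1+yaw2)/2,yaw2):
  c,s=np.cos(np.radians(y)),np.sin(np.radians(y));R=np.array([[c,-s],[s,c]])
  print(y,"origin",ic-R@[.1,.07],nr-R@[-.11,-.125],nl-R@[-.11,.085])
C=[f(p,.09) for p in((279,360),(401,335),(415,402),(298,433))]
print("carton",np.mean(C,0),C)
for a,b in((1,0),(2,3)):
  d=C[b]-C[a];print(np.degrees(np.arctan2(-d[0],d[1])),np.linalg.norm(d))
for a,b in((3,0),(2,1)):
  d=C[b]-C[a];print(np.degrees(np.arctan2(d[1],d[0])),np.linalg.norm(d))
```

```text
inner corner [0.63058019 0.09538466] [ 0.64568906 -0.09275849] [0.4315434  0.08311046] [ 0.43861901 -0.1116982 ] [0.42158326 0.0943087 ]
4.591293358842218 3.528847476571598 4.727322327697541 0.18874883215361182 0.19941489771007892
4.591293358842218 origin [0.53650441 0.01760454] [0.5382601 0.0217059] [0.53803431 0.01838668]
4.060070417706908 origin [0.53578732 0.01848011] [0.53949266 0.02077635] [0.53732539 0.01731027]
3.528847476571598 origin [0.53507838 0.01936228] [0.54071656 0.01983541] [0.53660653 0.01624048]
carton [ 0.50245275 -0.02191581] [array([0.51193827, 0.00696174]), array([ 0.52207508, -0.04426474]), array([ 0.49418635, -0.04969573]), array([ 0.48161129, -0.00066452])]
11.193215894401462 0.05221978829044072
14.384629648220264 0.05061809924439335
14.115359465644662 0.031271160125314564
11.019747509657698 0.02841262464372717
```

Call:
arm_command([
  [4.3,-3.9,0,0,0,0,0.25],
  [4.3,-3.9,0,0,0,0,0.25],
  [4.3,-3.9,0,0,0,0,0.25],
  [4.3,-3.9,0,0,0,0,0.25],
  [4.3,-3.9,0,0,0,0,0.25],
  [4.3,-3.9,0,0,0,0,0.25],
  [4.3,-3.9,0,0,0,0,0.25],
  [4.3,-3.9,0,0,0,0,0.25],
  [0,0,0,0,0,6.5,0.25],
  [0,0,0,0,0,6.5,0.25],
])

```text
t: 1.95
position: [0.431, -0.0779, 0.2459]
tcp_rot: [[0.978, 0.208, 0.009], [0.208, -0.978, -0.004], [0.008, 0.005, -1.0]]
ft_force: [0.4, -0.7, 0.4]
width: 0.0215
```

```bash
cat >> h.py <<'E'
def st(target=None,yaw=None):
    s=r.observe();R=np.array(s['tcp_rot']);p=np.array(s['position'])
    print("t",round(s['t'],2),"pos",np.round(p,4),"yaw",round(np.degrees(np.arctan2(R[1,0],R[0,0])),2),"z",np.round(R[:,2],3),"w",round(s['width'],4),"F",np.round(s['ft_force'],2))
    if target is not None: print("shift cm",np.round(R.T@(np.array(target)-p)*100,2))
    if yaw is not None: print("turn z", round(np.degrees(np.arctan2(R[1,0],R[0,0]))-yaw,2))
O=np.array([.537,.0185]);Y=np.radians(4.3);RB=np.array([[np.cos(Y),-np.sin(Y)],[np.sin(Y),np.cos(Y)]])
def b2w(x,y,z): return [*(O+RB@[x,y]),z]
def w2b(p): return RB.T@(np.array(p)[:2]-O)
E
python3 -c "
from h import *
st([.449,-.034,.086],12.5)"
```

```text
t 1.95 pos [ 0.431  -0.0779  0.2459] yaw 12.02 z [ 0.009 -0.004 -1.   ] w 0.0215 F [ 0.36 -0.72  0.39]
shift cm [ 2.56 -4.01 15.99]
turn z -0.48
```

Call:
arm_command([
  [0.6,-2,4,0,0,0,0.25],
  [0.6,-2,4,0,0,0,0.25],
  [0.6,0,4,0,0,0,0.25],
  [0.5,0,3,0,0,0,0.25],
  [0,0,0.8,0,0,0,0.25],
  [0,0,0,0,0,0,0.25],
  [0,0,0,0,0,0,0.25],
  [0,0,0,0,0,0,0.25],
  [0,0,0,0,0,0,0.25],
  [0,0,0,0,0,0,0.25],
])

```text
t: 3.2
position: [0.4523, -0.0344, 0.09]
tcp_rot: [[0.978, 0.209, 0.023], [0.209, -0.978, -0.008], [0.021, 0.013, -1.0]]
ft_force: [-0.6, -1.0, -0.2]
width: 0.0213
```

```bash
python3 -c "
from h import *
st([.449,-.034,.086],12.5)
a=optics.get_image('scene')[170:330,220:420];b=optics.get_image('top')[170:330,220:420]
cv2.imwrite('pics/d.png',cv2.resize(np.hstack([a,b]),None,fx=2,fy=2,interpolation=2))"
```

```text
t 3.2 pos [ 0.4523 -0.0344  0.09  ] yaw 12.05 z [ 0.023 -0.008 -1.   ] w 0.0213 F [-0.58 -0.96 -0.23]
shift cm [-0.32 -0.11  0.39]
turn z -0.45
```

View pics/d.png

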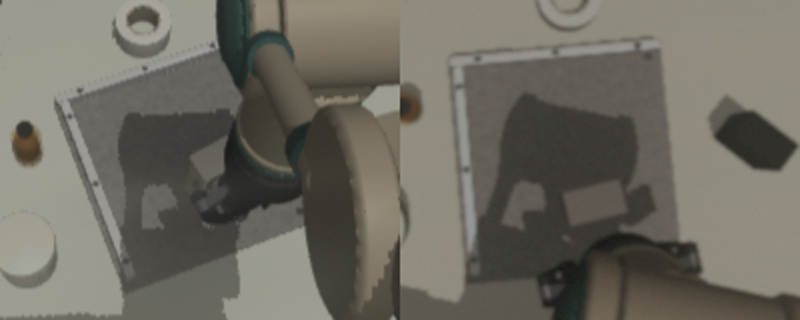

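Call:
arm_command([
  [0.5,0,0.4,0,-1.3,0,0.25],
  [0.8,0,0,0,0,0,0.25],
  [0.8,0,0,0,0,0,0.25],
  [0.7,0,0,0,0,0,0.25],
  [0.7,0,0,0,0,0,0.25],
  [0.7,0,0,0,0,0,0.25],
  [0.7,0,0,0,0,0,0.25],
  [0.6,0,0,0,0,0,0.25],
  [0,0,0,0,0,0,0.25],
  [0,0,0,0,0,0,0.25],
])

```text
t: 4.55
position: [0.5105, -0.0219, 0.085]
tcp_rot: [[0.978, 0.209, -0.001], [0.209, -0.978, -0.013], [-0.004, 0.012, -1.0]]
ft_force: [0.2, 0.6, 0.4]
width: 0.021
```

```bash
python3 -c "
from h import *
st([.449,-.034,.086],12.5)
b=optics.get_image('top')[170:330,220:420]
cv2.imwrite('pics/e.png',cv2.resize(b,None,fx=3,fy=3,interpolation=2))
for c in('carton','carton_center'): print([(np.round(d['point'],3).tolist(),round(d['conf'],2)) for d in spotter.tip_of('top',c)])"
```

```text
t 4.55 pos [ 0.5105 -0.0219  0.085 ] yaw 12.06 z [-0.001 -0.013 -1.   ] w 0.021 F [0.23 0.55 0.4 ]
shift cm [-6.27 -0.1  -0.08]
turn z -0.44
[([0.569, -0.185, 0.044], 0.78), ([0.56, -0.008, 0.007], 0.73)]
[([0.559, -0.007, 0.021], 0.92), ([0.558, -0.177, 0.042], 0.62)]
```

View pics/e.png

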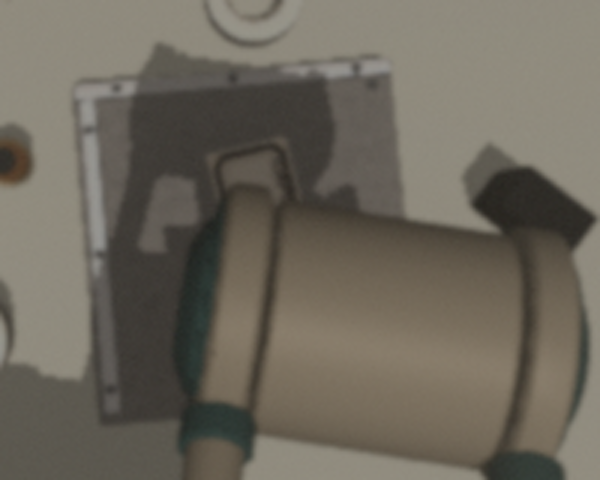

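It toppled: the carton lies flat, with its far corners at crop pixels (207,155) and (285,135). The back-off point comes next.

```bash
python3 -c "
from h import *
f=lambda p:ray('top',(220+(p[0]+.5)/3-.5,170+(p[1]+.5)/3-.5),.036)[:2]
A,B=f((207,155)),f((285,135))
d=A-B;y=np.arctan2(-d[0],d[1]);c=(A+B)/2-.042*np.array([np.cos(y),np.sin(y)])
print(np.degrees(y),np.linalg.norm(d),c,w2b(c),w2b([.559,-.007]))
b=w2b(c)
st(b2w(b[0]-.078,b[1]-.004,.1),4.3)
print(b2w(b[0]-.078,b[1]-.004,.1))
"
```

```text
14.082189961870492 0.05085873539416014 [ 0.55814562 -0.00847414] [ 0.01906362 -0.02848369] [ 0.02002612 -0.02707775]
t 4.7 pos [ 0.5105 -0.0219  0.0851] yaw 12.05 z [-0.001 -0.013 -1.   ] w 0.0215 F [ 0.46 -1.17  0.03]
shift cm [-2.84 -0.96 -1.49]
turn z 7.75
[np.float64(0.48066509906586874), np.float64(-0.01831122436953508), 0.1]
```

```bash
python3 -c "
from h import *
p=b2w(-.057,-.034,.1);print(p);st(p,4.3)"
```

```text
[np.float64(0.4827097241011636), np.float64(-0.019678081968954615), 0.1]
t 4.7 pos [ 0.5105 -0.0219  0.0851] yaw 12.05 z [-0.001 -0.013 -1.   ] w 0.0215 F [ 0.46 -1.17  0.03]
shift cm [-2.67 -0.78 -1.49]
turn z 7.75
```

Call:
arm_command([
  [-1.4,-0.4,0,0.7,0,0,0.25],
  [-1.3,-0.4,0,0,0,4,0.25],
  [0,0,0,0,0,4,0.25],
  [0,0,0,0,0,0,0.25],
  [0,0,2,0,0,0,0.25],
  [0,0,2,0,0,0,0.25],
  [0,0,1.2,0,0,0,0.25],
  [0,0,0.3,0,0,0,0.25],
  [0,0,0,0,0,0,0.25],
  [0,0,0,0,0,0,0.25],
])

```text
t: 5.95
position: [0.4757, -0.0196, 0.0299]
tcp_rot: [[0.997, 0.071, -0.006], [0.071, -0.997, 0.001], [-0.005, -0.002, -1.0]]
ft_force: [0.3, -1.1, -0.5]
width: 0.0215
```

```bash
python3 -c "
from h import *
p=b2w(0.002,-.034,.026);st(p,4.3);print(w2b(r.observe()['position']))"
```

```text
t 5.95 pos [ 0.4757 -0.0196  0.0299] yaw 4.06 z [-0.006  0.001 -1.   ] w 0.0215 F [ 0.3  -1.13 -0.47]
shift cm [6.6  0.03 0.35]
turn z -0.24
[-0.06396192 -0.03340014]
```

Call:
arm_command([
  [0.8,0,0.3,0,0,0,0.25],
  [0.6,0,0,0,0,0,0.25],
  [0.6,0,0,0,0,0,0.25],
  [0.6,0,0,0,0,0,0.25],
  [0.6,0,0,0,0,0,0.25],
  [0.6,0,0,0,0,0,0.25],
  [0.6,0,0,0,0,0,0.25],
  [0.6,0,0,0,0,0,0.25],
  [0.4,0,0,0,0,0,0.25],
  [0,0,0,0,0,0,0.25],
])

```text
t: 7.2
position: [0.5347, -0.0155, 0.0273]
tcp_rot: [[0.997, 0.071, -0.003], [0.071, -0.997, 0.001], [-0.003, -0.001, -1.0]]
ft_force: [0.3, 0.0, -0.7]
width: 0.0216
```

```bash
python3 -c "
from h import *
p=b2w(0.005,-.034,.026);st(p,4.3);print(w2b(r.observe()['position']))
b=optics.get_image('top')[170:330,220:420]
cv2.imwrite('pics/f.png',cv2.resize(b,None,fx=4,fy=4,interpolation=2)[:600])
for c in('carton','carton_center'): print([(np.round(d['point'],3).tolist(),w2b(d['point']),round(d['conf'],2)) for d in spotter.tip_of('top',c)])"
```

```text
t 7.2 pos [ 0.5347 -0.0155  0.0273] yaw 4.09 z [-0.003  0.001 -1.   ] w 0.0216 F [ 0.33  0.04 -0.67]
shift cm [0.98 0.02 0.13]
turn z -0.21
[-0.00479597 -0.03375635]
[([0.568, -0.186, 0.041], array([ 0.01575653, -0.20656285]), 0.61), ([0.588, -0.015, 0.008], array([ 0.04873603, -0.03735933]), 0.54), ([0.483, 0.178, -0.002], array([-0.04221804,  0.1627235 ]), 0.26)]
[([0.557, -0.178, 0.04], array([ 0.00547955, -0.19786782]), 0.7), ([0.593, -0.013, 0.018], array([ 0.05360275, -0.03531848]), 0.59)]
```

View pics/f.png

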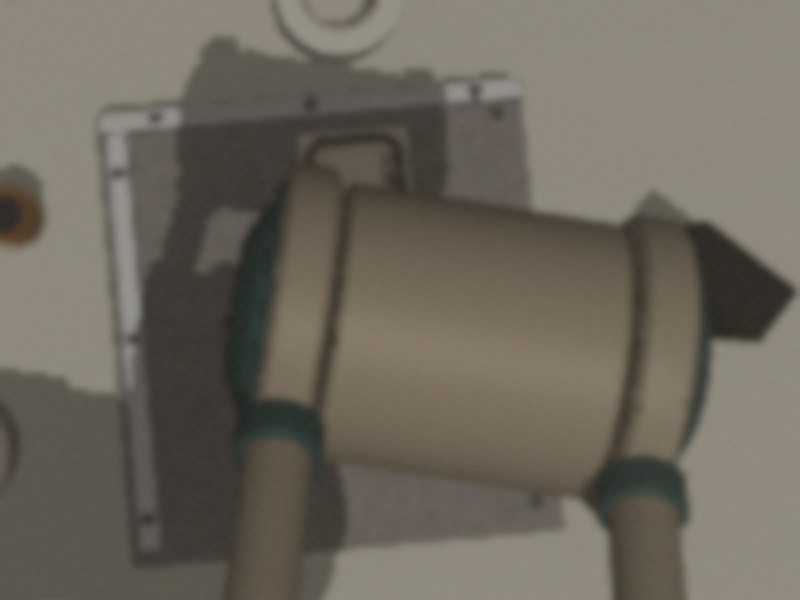

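The carton is now square to the board. Its far corners are at crop pixels (300,133) and (408,127), just short of the far fence.

```bash
python3 -c "
from h import *
f=lambda p,z=.036:w2b(ray('top',(220+(p[0]+.5)/4-.5,170+(p[1]+.5)/4-.5),z)[:2])
for p in((300,133),(408,127)):print(f(p))
print(f((131,129),.024),f((520,97),.024))
"
```

```text
[ 0.09018039 -0.01046304]
[ 0.08890954 -0.06177898]
[0.09979729 0.06979204] [ 0.10017144 -0.11819691]
```

Call:
arm_command([
  [0.3,0,0.1,0,0,0,0.25],
  [0.3,0,0,0,0,0,0.25],
  [0.2,0,0,0,0,0,0.25],
  [0,0,0,0,0,0,0.25],
  [0,0,0,0,0,0,0.25],
  [-2,0,0,0,0,0,0.25],
  [-2,0,0,0,0,0,0.25],
  [-1,0,-2,0,0,0,0.25],
  [0,0,-3,0,0,0,0.25],
  [0,0,-2,0,0,0,0.5],
])

```text
t: 8.6
position: [0.4895, -0.0184, 0.0965]
tcp_rot: [[0.997, 0.071, -0.008], [0.071, -0.997, 0.002], [-0.008, -0.003, -1.0]]
ft_force: [0.7, 0.3, -0.8]
width: 0.0386
```

```bash
python3 -c "
from h import *
p=b2w(0.058,-.036-.026-.011-.025,.1);st(p,4.3);print(w2b(r.observe()['position']))"
```

```text
t 8.6 pos [ 0.4895 -0.0184  0.0965] yaw 4.07 z [-0.008  0.002 -1.   ] w 0.0386 F [ 0.66  0.25 -0.83]
shift cm [10.83  6.43 -0.46]
turn z -0.23
[-0.05009031 -0.03322936]
```

Call:
arm_command([
  [5.3,2.6,-0.3,0,0,0,0.5],
  [5.3,2.6,0,0,0,0,0.5],
  [0,0,0,0,0,-10.5,0.5],
  [0,0,0,0,0,-10.5,0.5],
  [0,0,0,0,0,-10.5,0.5],
  [0,0,0,0,0,-10.5,0.5],
  [0,0,0,0,0,-10.5,0.5],
  [0,0,0,0,0,-10.5,0.5],
  [0,0,0,0,0,-10.5,0.5],
  [0,0,0,0,0,-10.5,0.5],
])

```text
t: 9.85
position: [0.6021, -0.0642, 0.1001]
tcp_rot: [[-0.004, 1.0, -0.005], [1.0, 0.004, 0.002], [0.002, -0.005, -1.0]]
ft_force: [-0.2, -0.2, -0.3]
width: 0.0428
```

```bash
python3 -c "
from h import *
p=b2w(0.056,-.087,.06);st(p,94.3);print(w2b(r.observe()['position']),r.observe()['joint_positions'])"
```

```text
t 9.85 pos [ 0.6021 -0.0642  0.1001] yaw 90.21 z [-0.005  0.002 -1.   ] w 0.0428 F [-0.22 -0.16 -0.34]
shift cm [ 0.01 -0.25  4.01]
turn z -4.09
[ 0.05870418 -0.08732034] [-1.26770050e+01  2.48662104e+01  9.42284920e+01  2.27530175e-02
  6.12145960e+01 -1.29025253e+01]
```

Call:
arm_command([
  [0,-0.3,0,0,0,-3.5,0.5],
  [0,0,0,0,0,0,0.5],
  [0,0,0,0,0,0,0.5],
  [0,0,2,0,0,0,0.5],
  [0,0,2,0,0,0,0.5],
  [0,0,1.5,0,0,0,0.5],
  [0,0,1,0,0,0,0.5],
  [0,0,0.4,0,0,0,0.5],
  [0,0,0,0,0,0,0.5],
  [0,0,0,0,0,0,0.5],
])

```text
t: 11.1
position: [0.6007, -0.0645, 0.0301]
tcp_rot: [[-0.063, 0.998, -0.001], [0.998, 0.063, 0.001], [0.001, -0.001, -1.0]]
ft_force: [0.1, -1.1, -0.4]
width: 0.0427
```

```bash
python3 -c "
from h import *
p=b2w(0.056,.002,.026);st(p,94.3);print(w2b(r.observe()['position']))
b=optics.get_image('top')[170:330,220:420]
cv2.imwrite('pics/g.png',cv2.resize(b,None,fx=4,fy=4,interpolation=2)[:600])
"
```

```text
t 11.1 pos [ 0.6007 -0.0645  0.0301] yaw 93.61 z [-0.001  0.001 -1.   ] w 0.0427 F [ 0.1  -1.05 -0.35]
shift cm [ 8.95 -0.24  0.42]
turn z -0.69
[ 0.05729651 -0.08751979]
```

View pics/g.png

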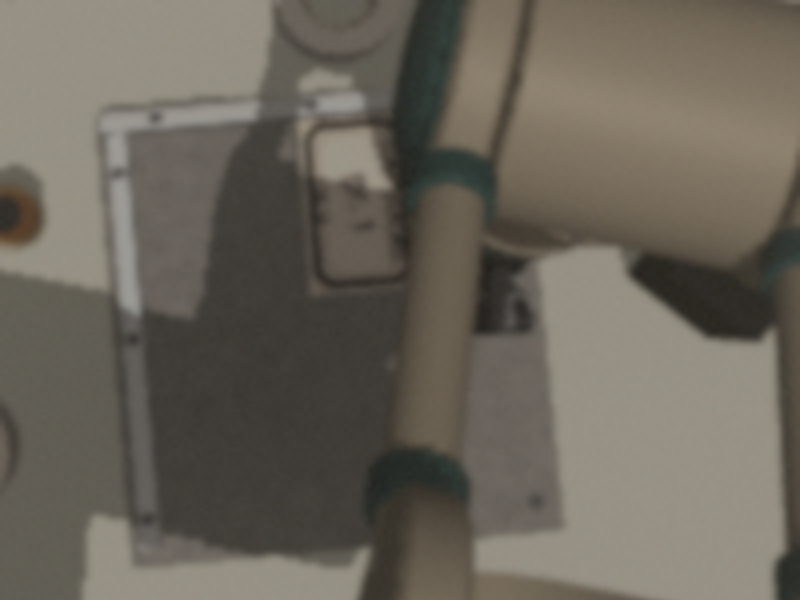

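The carton is square against the far fence, with its left edge from crop pixel (297,120) to (310,297). The next push goes left.

Call:
arm_command([
  [0.9,-0.1,0.2,0,0,-0.6,0.5],
  [0.8,0,0,0,0,0,0.5],
  [0.8,0,0,0,0,0,0.5],
  [0.8,0,0,0,0,0,0.5],
  [0.8,0,0,0,0,0,0.5],
  [0.8,0,0,0,0,0,0.5],
  [0.8,0,0,0,0,0,0.5],
  [0.8,0,0,0,0,0,0.5],
  [0.8,0,0,0,0,0,0.5],
  [0.6,0,0,0,0,0,0.5],
])

```text
t: 12.4
position: [0.5939, 0.02, 0.029]
tcp_rot: [[-0.075, 0.997, 0.001], [0.997, 0.075, 0.0], [0.0, 0.001, -1.0]]
ft_force: [-0.0, -1.2, 0.3]
width: 0.0425
```

```bash
python3 -c "
from h import *
p=b2w(0.055,.0075,.027);st(p,94.3);print(w2b(r.observe()['position']))
for c in('carton','carton_center'): print([(np.round(d['point'],3).tolist(),w2b(d['point']),round(d['conf'],2)) for d in spotter.tip_of('top',c)])
"
```

```text
t 12.4 pos [0.5939 0.02   0.029 ] yaw 94.27 z [ 0.001  0.    -1.   ] w 0.0425 F [-0.05 -1.16  0.33]
shift cm [ 1.02 -0.19  0.2 ]
turn z -0.03
[ 0.05688798 -0.00274794]
[([0.597, -0.014, 0.009], array([ 0.05776318, -0.03733611]), 0.84), ([0.572, -0.186, 0.04], array([ 0.01943112, -0.20703971]), 0.65)]
[([0.559, -0.176, 0.039], array([ 0.00714028, -0.19578648]), 0.69), ([0.596, -0.012, 0.019], array([ 0.05655457, -0.03473817]), 0.67)]
```

Call:
arm_command([
  [0.3,0,0,0,0,0,0.5],
  [0.2,0,0,0,0,0,0.5],
  [0.2,0,0,0,0,0,0.5],
  [0,0,0,0,0,0,0.5],
  [0,0,0,0,0,0,0.5],
  [0,0,0,0,0,0,0.5],
  [0,0,0,0,0,0,0.5],
  [0,0,0,0,0,0,0.5],
  [0,0,0,0,0,0,0.5],
  [0,0,0,0,0,0,0.5],
])

```text
t: 13.75
position: [0.5935, 0.0269, 0.0291]
tcp_rot: [[-0.074, 0.997, 0.001], [0.997, 0.074, 0.0], [0.0, 0.001, -1.0]]
ft_force: [0.5, 0.2, 0.8]
width: 0.0425
```

```bash
python3 -c "
from h import *
p=b2w(0.055,.0075,.027);st(p,94.3);print(w2b(r.observe()['position']))
b=optics.get_image('top')[180:320,225:365]
cv2.imwrite('pics/i.png',cv2.resize(b,None,fx=4.2,fy=4.2,interpolation=2))
for c in('carton','carton_center'): print([(np.round(d['point'],3).tolist(),w2b(d['point']),round(d['conf'],2)) for d in spotter.tip_of('top',c)])
"
```

```text
t 13.75 pos [0.5935 0.0269 0.0291] yaw 94.25 z [ 0.001  0.    -1.   ] w 0.0425 F [0.5  0.18 0.77]
shift cm [ 0.34 -0.19  0.21]
turn z -0.05
[0.05692762 0.00411122]
[([0.571, -0.186, 0.042], array([ 0.01850892, -0.20596755]), 0.69), ([0.59, 0.063, 0.006], array([0.0557735 , 0.04023142]), 0.58)]
[([0.554, -0.178, 0.04], array([ 0.00274741, -0.19686013]), 0.78), ([0.59, 0.065, 0.019], array([0.05676619, 0.04276412]), 0.5)]
```

View pics/i.png

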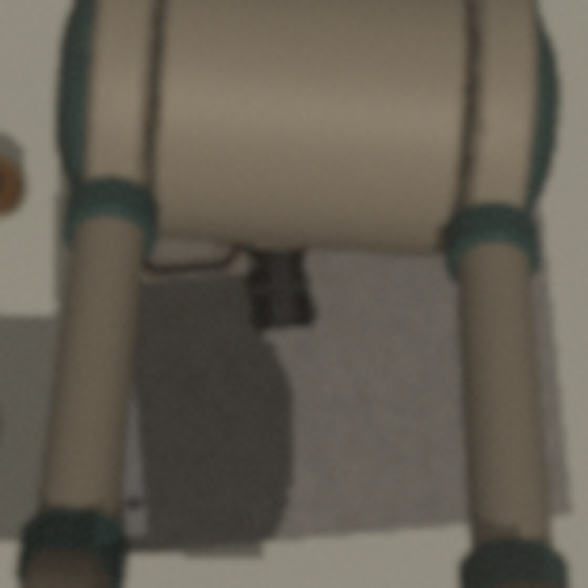

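The arm hides most of the carton here; only its near edge shows, around (190,265). By calculation about 3 mm is left, so I'll close it in small steps.

Call:
arm_command([
  [0.1,0,0,0,0,0,0.5],
  [0.1,0,0,0,0,0,0.5],
  [0.1,0,0,0,0,0,0.5],
  [0,0,0,0,0,0,0.5],
  [0,0,0,0,0,0,0.5],
  [0,0,0,0,0,0,0.5],
  [0,0,0,0,0,0,0.5],
  [0,0,0,0,0,0,0.5],
  [0,0,0,0,0,0,0.5],
  [0,0,0,0,0,0,0.5],
])

```text
t: 15.15
position: [0.5932, 0.0301, 0.0291]
tcp_rot: [[-0.074, 0.997, 0.001], [0.997, 0.074, 0.0], [0.0, 0.001, -1.0]]
ft_force: [1.1, -0.7, -0.4]
width: 0.0425
```

```bash
python3 -c "
from h import *
st([.6,0,0]);print(w2b(r.observe()['position']))
"
```

```text
t 15.15 pos [0.5932 0.0301 0.0291] yaw 94.25 z [ 0.001  0.    -1.   ] w 0.0425 F [ 1.12 -0.74 -0.42]
shift cm [-3.05  0.45  2.91]
[0.05693923 0.0073277 ]
```

Now I'll withdraw, rise and swing aside for a clear look.

Call:
arm_command([
  [-1.5,0,0,0,0,0,0.5],
  [-1.5,0,0,0,0,0,0.5],
  [0,0,-4,0,0,0,0.5],
  [0,0,-6,0,0,0,0.5],
  [-2,5,-2,0,0,0,0.5],
  [0,-6,0,0,0,0,0.25],
  [0,-6,0,0,0,0,0.25],
  [0,-6,0,0,0,0,0.25],
  [0,-6,0,0,0,0,0.25],
  [0,-6,0,0,0,0,0.25],
])

```text
t: 16.4
position: [0.3533, -0.0519, 0.1486]
tcp_rot: [[-0.07, 0.998, 0.008], [0.998, 0.07, -0.005], [-0.006, 0.007, -1.0]]
ft_force: [0.6, -1.4, 0.4]
width: 0.0214
```

```bash
python3 -c "
from h import *
st([.6,0,0]);
b=optics.get_image('top')[180:320,225:365]
cv2.imwrite('pics/j.png',cv2.resize(b,None,fx=4.2,fy=4.2,interpolation=2))
for c in('carton','carton_center'): print([(np.round(d['point'],3).tolist(),w2b(d['point']),round(d['conf'],2)) for d in spotter.tip_of('top',c)])
"
```

```text
t 16.4 pos [ 0.3533 -0.0519  0.1486] yaw 93.99 z [ 0.008 -0.005 -1.   ] w 0.0214 F [ 0.64 -1.43  0.35]
shift cm [ 3.55 24.86 15.02]
[([0.57, -0.184, 0.039], array([ 0.01784613, -0.20411263]), 0.91), ([0.591, 0.066, 0.009], array([0.05738699, 0.04301829]), 0.73), ([0.697, -0.008, -0.001], array([ 0.15783935, -0.03874365]), 0.29)]
[([0.558, -0.176, 0.036], array([ 0.00633503, -0.19582622]), 0.94)]
```

View pics/j.png

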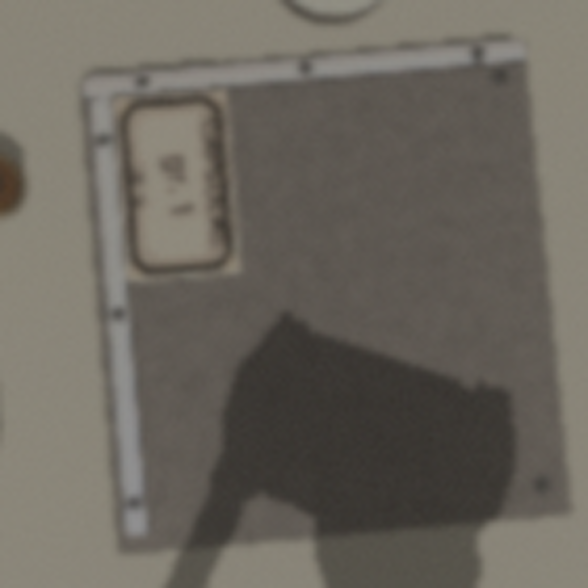

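The carton sits in the corner, lid up. Its corners are roughly (229,90), (241,274) and (127,279). I'll convert these and compare them with the fences.

```bash
python3 -c "
from h import *
f=lambda p,z=.036:ray('top',(225+(p[0]+.5)/4.2-.5,180+(p[1]+.5)/4.2-.5),z)[:2]
FR,NR,NL=f((229,90)),f((241,274)),f((127,279))
for n,p in(('FR',FR),('NR',NR),('NL',NL),('centre',(FR+NL)/2)):print(n,w2b(p))
print('fence inner',w2b(f((525,58),.024)),w2b(f((148,535),.024)))
e=FR-NR;d=NL-NR;print(np.degrees([np.arctan2(e[1],e[0]),np.arctan2(-d[0],d[1])]),np.linalg.norm(e),np.linalg.norm(d))
for q in('dropper','pot','roll'):print(q,[(np.round(d['point'],3).tolist(),round(d['conf'],2)) for d in spotter.tip_of('top',q)])
"
```

```text
FR [0.09601644 0.01853533]
NR [0.01291372 0.0199062 ]
NL [0.01479377 0.07104461]
centre [0.05540511 0.04478997]
fence inner [ 0.10103444 -0.11826629] [-0.10042377  0.07098989]
[3.35492756 2.1945247 ] 0.08311403361398889 0.05117295585460889
dropper [([0.589, 0.159, -0.006], 0.76)]
pot [([0.484, 0.18, 0.002], 0.84)]
roll [([0.698, -0.007, 0.001], 0.69), ([0.59, 0.068, 0.02], 0.2)]
```

This is within tolerance, but the far gap is about 2–3 mm. One gentle nudge on the near end will add margin.

Call:
arm_command([
  [5,3,0,0,0,10.5,0],
  [4,2,0,0,0,10.5,0],
  [0,0,0,0,0,10.5,0],
  [0,0,0,0,0,10.5,0],
  [0,0,0,0,0,10.5,0],
  [0,0,0,0,0,10.5,0],
  [0,0,0,0,0,10.5,0],
  [0,0,0,0,0,10.5,0],
  [0,0,0,0,0,4,0],
  [0,0,0,0,0,0,0],
])

```text
t: 17.95
position: [0.4224, 0.0267, 0.1496]
tcp_rot: [[0.993, 0.118, 0.019], [0.118, -0.993, -0.006], [0.018, 0.009, -1.0]]
ft_force: [-0.6, 0.1, 0.2]
width: 0.0002
```

```bash
python3 -c "
from h import *
p=b2w(-0.02,.044,.028);st(p,4.3)"
```

```text
t 17.95 pos [0.4224 0.0267 0.1496] yaw 6.79 z [ 0.019 -0.006 -1.   ] w 0.0002 F [-0.57  0.07  0.24]
shift cm [ 9.25 -2.42 12.31]
turn z 2.49
```

Call:
arm_command([
  [0,0,0,0.5,-1.1,2.4,0],
  [0,0,0,0,0,0,0],
  [4.6,-1.4,0,0,0,0,0],
  [4.6,-1.3,0,0,0,0,0],
  [0,0,4,0,0,0,0],
  [0,0,4,0,0,0,0],
  [0,0,2.5,0,0,0,0],
  [0,0,1,0,0,0,0],
  [0,0,0,0,0,0,0],
  [0,0,0,0,0,0,0],
])

```text
t: 19.2
position: [0.5206, 0.0615, 0.0325]
tcp_rot: [[0.997, 0.078, 0.004], [0.078, -0.997, 0.001], [0.004, -0.0, -1.0]]
ft_force: [-0.1, -0.3, 0.8]
width: -0.0004
```

```bash
python3 -c "
from h import *
p=b2w(0.005,.044,.028);st(p,4.3);print(w2b(r.observe()['position']))"
```

```text
t 19.2 pos [0.5206 0.0615 0.0325] yaw 4.46 z [ 0.004  0.001 -1.   ] w -0.0004 F [-0.1  -0.25  0.85]
shift cm [1.81 0.02 0.46]
turn z 0.16
[-0.01308155  0.04413276]
```

Call:
arm_command([
  [0.4,0,0.3,0,0,0,0],
  [0.4,0,0,0,0,0,0],
  [0.3,0,0,0,0,0,0],
  [0.2,0,0,0,0,0,0],
  [0.15,0,0,0,0,0,0],
  [0.1,0,0,0,0,0,0],
  [0.1,0,0,0,0,0,0],
  [0.1,0,0,0,0,0,0],
  [0,0,0,0,0,0,0],
  [0,0,0,0,0,0,0],
])

```text
t: 20.45
position: [0.5388, 0.0628, 0.0316]
tcp_rot: [[0.997, 0.078, 0.005], [0.078, -0.997, 0.0], [0.005, 0.0, -1.0]]
ft_force: [-1.7, -1.2, 0.4]
width: 0.0002
```

```bash
python3 -c "
from h import *
p=b2w(0.005,.044,.028);st(p,4.3);print(w2b(r.observe()['position']))"
```

```text
t 20.45 pos [0.5388 0.0628 0.0316] yaw 4.48 z [ 0.005  0.    -1.   ] w 0.0002 F [-1.73 -1.23  0.39]
shift cm [-0.01  0.01  0.36]
turn z 0.18
[0.00508703 0.04407223]
```

The wrist reads a slight contact force of about 1.5 N. Now I'll back off and check.

Call:
arm_command([
  [-1.5,0,0,0,0,0,0],
  [-2,0,0,0,0,0,0],
  [-2,0,-4,0,0,0,0],
  [-3,0,-5,0,0,0,0],
  [-4,2,-2,0,0,0,0],
  [0,5,0,0,0,0,0],
  [0,5,0,0,0,0,0],
  [0,5,0,0,0,0,0],
  [0,0,0,0,0,0,0],
  [0,0,0,0,0,0,0],
])

```text
t: 21.7
position: [0.4197, -0.1195, 0.1444]
tcp_rot: [[0.997, 0.079, 0.015], [0.079, -0.997, -0.001], [0.015, 0.002, -1.0]]
ft_force: [0.1, 0.6, -0.9]
width: 0.0002
```

```bash
python3 -c "
from h import *
st()
b=optics.get_image('top')[180:320,225:365]
cv2.imwrite('pics/k.png',cv2.resize(b,None,fx=4.2,fy=4.2,interpolation=2))
for c in('carton','dropper','pot','roll'): print(c,[(np.round(d['point'],3).tolist(),w2b(d['point']),round(d['conf'],2)) for d in spotter.tip_of('top',c)])
"
```

```text
t 21.7 pos [ 0.4197 -0.1195  0.1444] yaw 4.55 z [ 0.015 -0.001 -1.   ] w 0.0002 F [ 0.08  0.57 -0.95]
carton [([0.566, -0.186, 0.041], array([ 0.01310912, -0.2057621 ]), 0.87)]
dropper [([0.588, 0.157, -0.004], array([0.06094184, 0.13430872]), 0.8)]
pot [([0.483, 0.177, -0.0], array([-0.04174194,  0.16238685]), 0.66)]
roll [([0.697, -0.007, -0.001], array([ 0.1578521 , -0.03724038]), 0.74)]
```

View pics/k.png

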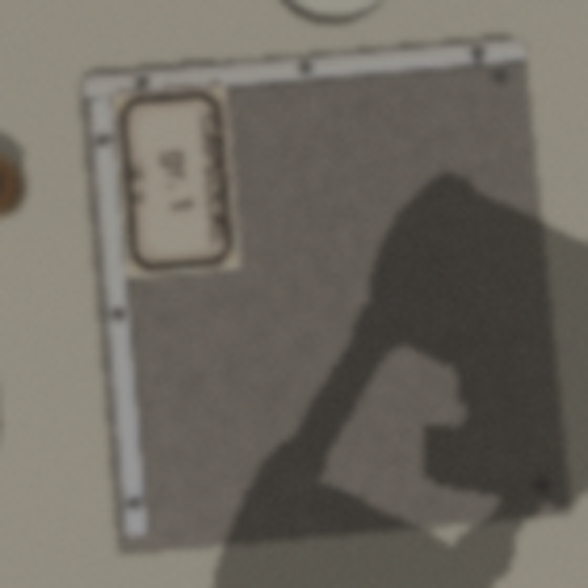

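The carton now touches both fences: its far edge (115–227, about 86) sits on the far fence and its near edge is at about (128–240, 270–275). The robot is clear and the bystanders are where they were.

```bash
python3 -c "
from bench import workorder
print(workorder.close_job())"
```

```text
the job is handed in; nothing more can be done
None
```

The carton lies lid up in the fence corner, and the job is handed in. I toppled it with a fingertip push near its top. Then I pushed it to the far fence, slid it to the left fence and gave its near end a last light nudge.

- **Position before the nudge:** its centre measured about x 0.055, y 0.045 m in the board frame, and it was square to the fences within about 2°. All of these are inside the limits.
- **After the nudge:** I checked only by looking at the picture, which shows the carton seated against both fences. I did not measure the corners again. The network missed the carton in that last picture and reported only the black look-alike.
- **Contact and bystanders:** wrist force read about 2 N at the end of the nudge, and no reading I took was higher. The dropper, pot and roll are where they started, within the network's accuracy, and the arm was clear at about 22 s.

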